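# Show the rattle to the baby monitor

## Robot

A 7-joint arm with a two-finger parallel gripper is mounted at the origin on the work surface. World frame = base frame: x ahead of the robot, y to its left, z up, the work surface at z = 0. Lengths are in m, angles in rad, forces in N, time in s.
With the tool pointing down it reaches from about 0.4 to 0.9 m from the base axis. Payload 5.6 kg.
Tool frame: the origin (TCP) lies midway between the tips of the shut fingers; the grasp point (between the pads) lies 19 mm behind it; y points along the fingers, z is the direction in which the jaws open and shut, and the axes are right-handed (so a half turn about y gives the same grasp; the last joint's range is limited). The gripper opens to 92 mm and grips with 3 to 60 N. Pads are 20 mm wide; open, the fingers measure 128 mm over their backs; the gripper's body (75 mm by 189 mm) begins 69 mm behind the grasp point.
Start: joints at [-1.333, 0.468, -0.012, 1.603, 0.006, 1.071, -0.056], TCP at [0.18, 0.625, 0.215] pointing down, gripper open.
Joint ranges: [-2.53, 2.53], [-0.31, 2.02], [-1.57, 1.55], [0.28, 2.44], [-1.29, 4.43], [0.15, 1.84], [-2.92, 2.92]. Speed limits (rad/s): [2.57, 2.57, 3.14, 3.14, 3.14, 3.14, 3.14].

## Interface

Orientations are given as a 3x3 rotation matrix whose columns are the frame's x, y, z axes.
In Python, from station import env, effector, solver, viewer, workorder, search_frame, tip_of gives the robot as it stands. Calls block until the motion is done:
- env.reach(position, orientation): joint-space move of the TCP to a pose.
- env.movel(position, frame=None, rate=0.15): straight line of the TCP; frame=None keeps the orientation; rate is the mean speed in m/s.
- env.goto_joints(angles): joint-space move.
- effector.release() and effector.grasp(squeeze=None): open the fingers fully, or close them until they stop; squeeze is the grip in N (None keeps the last).
- env.pause(seconds).
- solver.inverse_kinematics(position, orientation): joint angles nearest the present ones, or None.
- env.sense(): the state.
- viewer.read_camera(name): name is "scene" or "top" or "wrist"; returns (picture, depth): 420x560x3 uint8, red, green, blue; 420x560 float32, m along the optical axis (not along the pixel's ray), 0 where there is no reading.
- viewer.camera_info(name): a dict with "intrinsics" (3x3 intrinsics, pixels), "eye" and "rotation" of the camera in the world; the wrist camera has in their place "T_tool_cam" (4x4, takes a point from camera to tool coordinates, whose origin is the TCP and whose axes are the tool frame's). Camera axes: x right, y up, looking along -z (the intrinsics and any distortion apply to the point x, -y, -z); pixel columns grow to the right and rows downward; lengths in m; the calibration is good to about 2 mm. The wrist camera is an equidistant fisheye: a pixel r from the principal point sees the ray r / f radians off the axis. A picture is of the moment at which its call begins: read the wrist's pose just before it. camera_info takes no time and is no camera call.
A pose or a line that the arm cannot do raises env.PlanningError and nothing moves.
- workorder.finish_job(): hands the job in, once; it reports no verdict.
Trained networks look in the newest picture that a camera, given by its name, has taken for a name from the list of things; names that differ only in an ending like _2 or _b are one class to them, and where a whole thing is asked for, a point or a joint stands for the part that bears it (a point fixed in the world has none). Each returns a list of dicts, best first, with "score" (0 to 1); they miss things now and then, are a little off and sometimes report something else, mostly with a low value. They report only what shows in the picture. A call takes as long as a camera call.
- search_frame(camera, name): "at" ([x, y, z] in m, in world coordinates, good to about 4 mm: the middle of the surface that is visible of it).
- tip_of(camera, name): "at" ([x, y, z] in m, in world coordinates, good to about 4 mm: a listed point, or the origin of a listed thing).
The state is a dict: "t": time; "joint_positions": joint angles; "joint_velocities": joint speeds; "tau": joint torques, N m; "ee_pos": TCP position; "tcp_rot": TCP orientation; "wrist_force": force on the tool from outside, world axes, zero at the start; "moment": the same for the moment, N m; "gripper_width": finger opening in m.
Only numpy, scipy, OpenCV 4.12 (cv2) and the standard library are available. Lean on these libraries where they do the work, as an engineer would, in place of code of your own. Each camera call takes 0.05 s, during which the arm holds its last target.

## Task

Fold the blue caddy's carrying handle down to the far side until it rests fully in its white catches, then lift the yellow rattle out by its stem and show it to the baby-monitor camera: hold it in mid-air on the lens's line of sight, drum end towards the lens, stem in line with that line of sight, the middle of the drum 15 cm in front of the lens. Finish while still holding it there, motionless, with the handle still folded; do not touch the monitor, and leave the jar, the dish and the pacifier where they are.

Things in the scene. Friction and masses are not known exactly. Their poses are not given: they have to be found in the camera images.
- caddy: Blue open-topped plastic caddy, fixed to the unit top; outside 200 (its x) by 260 (its y) by 50 mm high, walls and floor 5 mm thick. Origin at the centre of its underside; +x points to its far side, where two white cradle catches stick out of the wall at y = +85 and -85 mm (up to 31 mm beyond the wall's outer face, tops 55 mm above the unit top), z up. The handle's hinge line runs along its y through x = 0, 50 mm above the unit top, with pivots outside the two end walls.
- handle (a joint): Angle in rad of the caddy's U-shaped carrying handle (aluminium bar 12 mm thick, wooden-coloured grip in the middle): 0 = folded level to the caddy's far (+x) side, resting in the catches (a hard stop); 1.57 = standing straight up over the caddy; largest 1.75 (leaning back over the -x side). The hinge is stiff (0.12 N m, about 1 N at the bar), so the handle stays where it is left.
- handle_bar (a point): Middle of the handle's cross bar, on its centre line. The bar is 12 mm thick and 290 mm long, parallel to the caddy's y and 118 mm from the hinge line. Folded, it lies 118 mm beyond the caddy's centre, 18 mm clear of the wall's outer face to the bar's centre line, centre 50 mm above the unit top.
- rattle_center (a point): Middle of the stem of the yellow plastic rattle (70 g) that lies flat on the caddy floor; half-way up, 20 mm above the floor. Rattle: 134 mm long, drum and knob 40 mm thick with flat faces up and down. Axes: x along the stem towards the drum, z up as it lies. Stem 18 mm wide and 18 mm high, bare from x = -28 to +30 mm. Round drum 50 mm across with its centre at x = +55 mm; round knob 34 mm across with its centre at x = -45 mm.
- rattle_drum (a point): Centre of the rattle's drum (the larger end, with an orange spot on the upper face); same axes as rattle_center.
- monitor: Stand of the white baby-monitor camera, fixed to the unit top: round foot 90 mm across and 12 mm high, an 18 mm post, the camera head on top. Origin at the centre of the foot's underside, 260 mm straight below the lens; +x is the horizontal direction the lens faces.
- monitor_head: Camera head of the baby monitor, a white box of 70 by 70 mm, 50 mm deep, with a black lens ring 44 mm across on its front. Origin at the centre of the lens's front face, 260 mm above the unit top. +x is the line of sight, out of the lens: it points 20 degrees below level. y is level.
- jar: Closed glass jar with an aluminium lid, 76 mm across, 100 mm high, standing loose; origin at the centre of its underside. Leave alone.
- dish: Round white ceramic dish, 120 mm across, 28 mm high, loose; origin at the centre of its underside. Leave alone.
- pacifier: Blue pacifier with an amber teat, 42 mm across, 40 mm high, standing loose in the dish; origin at the centre of its underside. Leave alone.

How it is judged:
On the way, in this order (a step that is already met when the one before it is completed fails the run):
1. the handle is folded into its catches while the rattle still lies in the caddy (value of joint handle below 0.05 rad and z of rattle_center in the frame of caddy below 0.05 m), for 0.2 s.
2. the rattle is lifted clear of the caddy in the gripper (height (world z) of rattle_center above 0.1 m and contact force between the fingers and rattle above 0.5 N and value of joint handle below 0.08 rad), for 0.2 s.
At the end, for the whole second after the job is handed in: Only the fingers hold the rattle, still, drum end to the lens: drum centre 150 mm before the lens and on its line of sight, each within 25 mm (along, sideways, up-down); stem within 0.22 rad of that line; handle in its catches (below 0.08 rad) (x of rattle_drum in the frame of monitor_head between 0.125 and 0.175 m and y of rattle_drum in the frame of monitor_head between -0.025 and 0.025 m and z of rattle_drum in the frame of monitor_head between -0.025 and 0.025 m and x of rattle_center in the frame of monitor_head above 0.175 m and angle between the x axis of rattle_center and the x axis of monitor_head, either way round below 0.22 rad and height (world z) of rattle_center above 0.12 m and contact force between the fingers and rattle above 0.5 N and contact force between rattle and caddy below 0.05 N and contact force between rattle and monitor below 0.05 N and linear speed of rattle below 0.03 m/s and angular speed of rattle below 0.2 rad/s and value of joint handle below 0.08 rad); the arm keeps its last pose, push and grip.
It fails at once if the monitor is touched (contact force between anything else and monitor above 1 N).
It fails at once if the jar is disturbed (distance of jar from where it was at the start of the episode above 0.03 m or angle between jar's own z axis and vertical above 0.4 rad).
It fails at once if the dish is disturbed (distance of dish from where it was at the start of the episode above 0.03 m or angle between dish's own z axis and vertical above 0.4 rad).
It fails at once if the pacifier is disturbed (distance of pacifier from where it was at the start of the episode above 0.035 m or angle between pacifier's own z axis and vertical above 0.6 rad).
It also fails if it takes over 51 s, if anything falls off the work surface, if the arm or the gripper's body presses on something with over 40 N, if the wrist force passes 120 N, or if a joint passes its speed limit or range.

## Working session

There is one attempt and no reset: what is moved stays moved. The work goes in short steps, each a Python script; the robot and the scene stay as the last script left them, time stands still between calls to the robot, and variables do not carry over. Pictures are saved under pics/ and viewed, and the job is handed in when it is done.

```bash
ls; mkdir -p pics; cat > h.py <<'E'
import numpy as np, cv2
from station import env, effector, solver, viewer, workorder, search_frame, tip_of
def snap(c,n):
    p,d=viewer.read_camera(c); cv2.imwrite(f'pics/{n}.png',p[:,:,::-1]); return p,d
E
python3 - <<'E'
from h import *
np.set_printoptions(precision=4,suppress=True)
for c in ['scene','top','wrist']:
    p,d=snap(c,c+'0'); np.save(f'/tmp/{c}0.npy',d)
    print(c,viewer.camera_info(c))
for c in ['scene','top']:
    for n in ['caddy','handle_bar','rattle_center','rattle_drum','monitor','monitor_head','jar','dish','pacifier']:
        print(c,n,[(np.round(r['at'],4),round(r['score'],2)) for r in tip_of(c,n)[:2]])
s=env.sense();print(s['t'],s['ee_pos'],s['tcp_rot'])
E
```

```text
pics
scene {'intrinsics': array([[535.778 ,   0.    , 283.2246],
       [  0.    , 535.778 , 203.4307],
       [  0.    ,   0.    ,   1.    ]]), 'eye': array([ 1.431 , -1.0734,  1.0882]), 'rotation': array([[ 0.7999, -0.3233,  0.5057],
       [ 0.5999,  0.4576, -0.6563],
       [-0.0192,  0.8283,  0.56  ]])}
top {'intrinsics': array([[506.4268,   0.    , 283.5273],
       [  0.    , 506.4268, 213.0547],
       [  0.    ,   0.    ,   1.    ]]), 'eye': array([0.33  , 0.0235, 1.5809]), 'rotation': array([[-0.0204,  0.9846, -0.1735],
       [-0.9997, -0.0176,  0.0177],
       [ 0.0143,  0.1738,  0.9847]])}
wrist {'intrinsics': array([[325.1923,   0.    , 273.7764],
       [  0.    , 325.1923, 199.9885],
       [  0.    ,   0.    ,   1.    ]]), 'T_tool_cam': array([[ 0.    , -0.955 , -0.2965, -0.0842],
       [-0.0003,  0.2965, -0.955 , -0.1704],
       [ 1.    ,  0.0001, -0.0003,  0.0005],
       [ 0.    ,  0.    ,  0.    ,  1.    ]])}
scene caddy [(array([ 0.5297, -0.1376,  0.0001]), 0.86)]
scene handle_bar [(array([ 0.5508, -0.1409,  0.1669]), 0.6)]
scene rattle_center [(array([ 0.5331
[... 429 characters left out ...]
ray([0.7149, 0.2195, 0.0052]), 0.45)]
top caddy [(array([ 0.5294, -0.1387,  0.001 ]), 0.71)]
top handle_bar [(array([ 0.5456, -0.1402,  0.1614]), 0.94)]
top rattle_center [(array([ 0.5329, -0.159 ,  0.0249]), 0.7)]
top rattle_drum [(array([ 0.4786, -0.1659,  0.0246]), 0.55)]
top monitor [(array([ 0.5262,  0.4807, -0.0037]), 0.72)]
top monitor_head [(array([0.5199, 0.4824, 0.261 ]), 0.82)]
top jar [(array([ 0.5976, -0.4777,  0.002 ]), 0.89)]
top dish [(array([0.7142, 0.2247, 0.0005]), 0.92), (array([0.5227, 0.4852, 0.2619]), 0.74)]
top pacifier [(array([0.7146, 0.2251, 0.0044]), 0.6)]
1.05 [0.1802 0.6246 0.2146] [[ 0.9608  0.      0.2772]
 [-0.2772  0.0001  0.9608]
 [ 0.     -1.      0.0001]]
```

View pics/scene0.png

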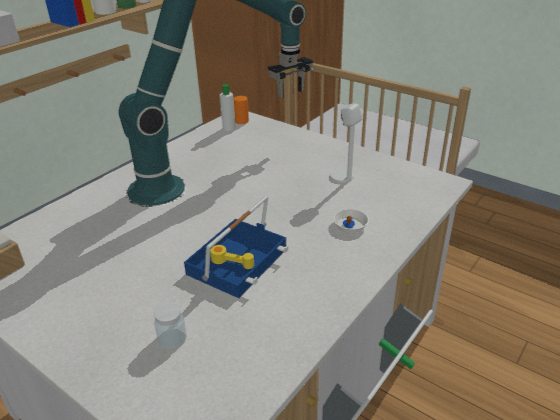

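View pics/top0.png

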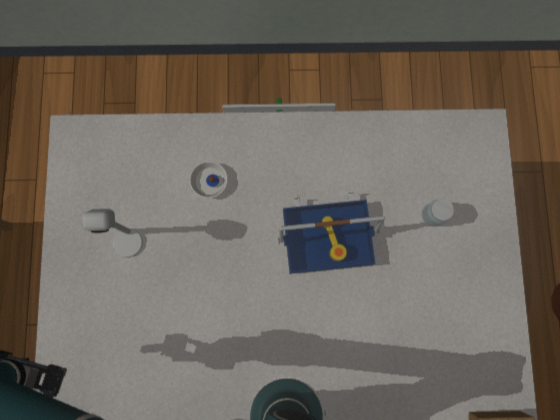

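View pics/wrist0.png

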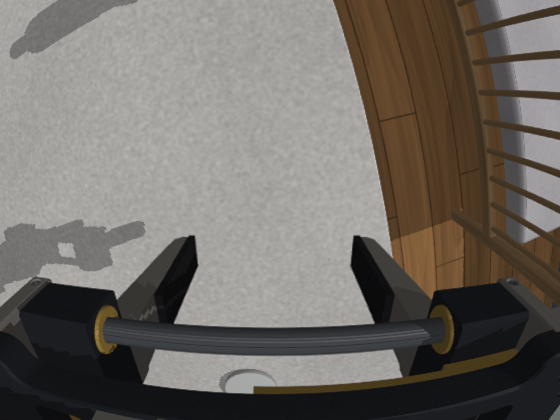

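The views show the caddy at the centre (scene px ~(236,257)) with its catches on the +x side. The handle is nearly upright, the rattle is inside with its drum toward the robot, the monitor is at px (350,115), the dish at (351,222) and the jar at (170,325). Next I'll measure the orientations from depth.

```bash
cat >> h.py <<'E'
def cloud(c,d):
    i=viewer.camera_info(c);K=i['intrinsics'];v,u=np.mgrid[:420,:560]
    pc=np.stack([(u-K[0,2])/K[0,0]*d,-(v-K[1,2])/K[1,1]*d,-d],-1)
    return pc@np.array(i['rotation']).T+np.array(i['eye'])
E
python3 - <<'E'
from h import *
np.set_printoptions(precision=4,suppress=True)
for c in ['top','scene']:
    p=cv2.imread(f'pics/{c}0.png')[:,:,::-1].astype(int); d=np.load(f'/tmp/{c}0.npy'); P=cloud(c,d)
    R,G,B=p[...,0],p[...,1],p[...,2]; x,y,z=P[...,0],P[...,1],P[...,2]
    ok=d>0
    near=ok&(abs(x-.53)<.2)&(abs(y+.14)<.25)
    m=near&(z>.035)&(z<.06)&(B>R+25)
    q=P[m]; r=cv2.minAreaRect(q[:,:2].astype(np.float32)); print(c,'rim',m.sum(),r,q[:,2].mean())
    m=near&(z>.0)&(z<.07)&(B>R+25); print(c,'caddy', cv2.minAreaRect(P[m][:,:2].astype(np.float32)))
    m=near&(z>.09); q=P[m]; mu=q.mean(0); 
    m2=near&(z>.12); q=P[m2]; mu=np.median(q,0); u,s,vt=np.linalg.svd(q-mu,full_matrices=False); print(c,'bar',m2.sum(),mu,vt[0],q.min(0),q.max(0))
    m=near&(R>140)&(B<90)&(G>90)&(z<.06); q=P[m]; mu=q.mean(0);u,s,vt=np.linalg.svd(q[:,:2]-mu[:2],full_matrices=False); print(c,'rattle',m.sum(),mu,vt[0],cv2.minAreaRect(q[:,:2].astype(np.float32)),np.percentile(q[:,2],[5,50,95]))
    m=ok&(abs(x-.52)<.12)&(abs(y-.5)<.15)&(z>.2); q=P[m]; print(c,'head',m.sum(),q.mean(0),q.min(0),q.max(0),cv2.minAreaRect(q[:,:2].astype(np.float32)))
    # dark lens
    m=m&(p.sum(-1)<250)&(y>.4); print('dark',m.sum(),P[m].mean(0) if m.any() else 0)
    vv,uu=np.nonzero(ok&(abs(x-.52)<.12)&(abs(y-.5)<.15)&(z>.2)); print(uu.min(),uu.max(),vv.min(),vv.max())
im=cv2.imread('pics/scene0.png'); a=cv2.resize(im[85:195,310:400],None,fx=5,fy=5,interpolation=2)
b=cv2.resize(cv2.imread('pics/top0.png')[190:270,60:160],None,fx=3,fy=3)
cv2.imwrite('pics/monA.png',a);
E
```

```text
top rim 407 ((0.5278527140617371, -0.13960935175418854), (0.19925925135612488, 0.26967883110046387), 4.937748908996582) 0.04905333163409397
top caddy ((0.5277459025382996, -0.13837319612503052), (0.19925925135612488, 0.2726878523826599), 4.937748908996582)
top bar 487 [ 0.5468 -0.138   0.1702] [-0.085   0.9964  0.0046] [ 0.521  -0.2873  0.12  ] [0.5656 0.0119 0.1798]
top rattle 168 [ 0.5007 -0.1582  0.0417] [-0.9593 -0.2823] ((0.5216920971870422, -0.15773996710777283), (0.13012009859085083, 0.04284558445215225), 11.19671630859375) [0.0306 0.0431 0.0504]
top head 681 [0.5462 0.4747 0.294 ] [0.5151 0.4458 0.2359] [0.5827 0.5149 0.3138] ((0.5487239360809326, 0.48044949769973755), (0.06887570023536682, 0.06715021282434464), 88.74519348144531)
dark 179 [0.5458 0.4572 0.28  ]
82 114 209 233
scene rim 994 ((0.5269827842712402, -0.1420678347349167), (0.20833833515644073, 0.2822219133377075), 4.763067245483398) 0.04613009269551068
scene caddy ((0.5047149062156677, -0.12524691224098206), (0.24858294427394867, 0.3208996057510376), 5.942765235900879)
scene bar 415 [ 0.5523 -0.1685  0.1702] [ 0.0871 -0.9962  0.004 ] [ 0.5227 -0.294   0.1202] [0.5688 0.0118 0.1784]
scene rattle 411 [ 0.5188 -0.1655  0.037 ] [0.952 0.306] ((0.5133895874023438, -0.1638963222503662), (0.15598192811012268, 0.057210732251405716), 9.459799766540527) [0.0178 0.0399 0.0493]
scene head 421 [0.5604 0.4636 0.2742] [0.5211 0.4361 0.2002] [0.5858 0.5087 0.3111] ((0.5528653264045715, 0.4710674583911896), (0.06571738421916962, 0.07101517915725708), 6.851550579071045)
dark 1 [0.5236 0.4553 0.272 ]
341 361 104 133
```

View pics/monA.png

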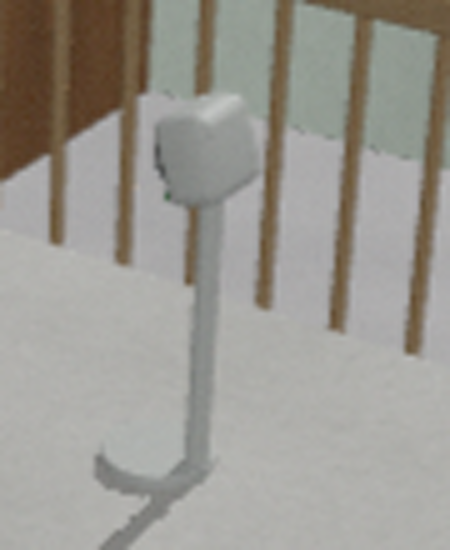

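The monitor's lens faces roughly −x, towards the robot. I need its yaw more precisely, so I'll plan a wrist view of the front of the head and check which grasp and show poses can be reached.

```bash
cat >> h.py <<'E'
def frame(f,x):
    f=np.array(f,float);f/=np.linalg.norm(f);x=np.array(x,float);x-=f*(x@f);x/=np.linalg.norm(x)
    return np.stack([x,f,np.cross(x,f)],1)
def proj_wrist(pt,tcp,R):
    T=viewer.camera_info('wrist');K=T['intrinsics'];T=np.array(T['T_tool_cam'])
    c=T[:3,:3].T@(R.T@(pt-tcp)-T[:3,3]); v=np.array([c[0],-c[1],-c[2]])
    th=np.arctan2(np.hypot(v[0],v[1]),v[2]); r=K[0,0]*th/np.hypot(v[0],v[1])
    return K[:2,2]+r*v[:2], v[2]
E
python3 - <<'E'
from h import *
np.set_printoptions(precision=3,suppress=True)
L=np.array([.521,.483,.26])
for a in [0,20,35,50,65]:
  for s in [1,-1]:
    for t in ([.2,.48,.3],[.15,.48,.35],[.25,.45,.4],[.1,.5,.3]):
      t=np.array(t);ar=np.radians(a);f=[np.sin(ar),0,-np.cos(ar)];R=frame(f,[s*np.cos(ar),0,s*np.sin(ar)])
      q=solver.inverse_kinematics(t,R)
      if q is not None: print(a,s,t,*proj_wrist(L,t,R),np.array(q))
# show pose
u=np.array([-np.cos(np.radians(20)),0,-np.sin(np.radians(20))]);c=L+.205*u
print('show')
for tilt in [20,10,0]:
  for s in [1,-1]:
    ar=np.radians(tilt);f=np.array([np.sin(ar),0,-np.cos(ar)]);R=frame(f,[s*np.cos(ar),0,s*np.sin(ar)]);q=solver.inverse_kinematics(c+f*.019,R);print(tilt,s,q)
print('grasp')
for s in [1,-1]:
  R=frame([0,0,-1],[s*-.955,s*-.295,0]);q=solver.inverse_kinematics([.533,-.158,.01],R);print(s,q)
E
```

```text
0 1 [0.2  0.48 0.3 ] [275.742 457.19 ] 0.3210681313694154 [-1.188  0.169 -0.06   1.814  0.011  1.159  0.32 ]
0 1 [0.15 0.48 0.35] [275.46  443.956] 0.38364471143660644 [-1.265  0.104 -0.075  1.777  0.008  1.261  0.228]
0 1 [0.25 0.45 0.4 ] [297.285 379.09 ] 0.40175450948516966 [-1.107  0.099 -0.024  1.673  0.002  1.37   0.44 ]
0 1 [0.1 0.5 0.3] [261.914 484.498] 0.3507126527151673 [-1.349  0.153 -0.101  1.834  0.017  1.156  0.115]
0 -1 [0.2  0.48 0.3 ] [ 269.22  -172.458] 0.13071467156772656 [-1.706  0.163  0.53   1.845 -0.09   1.157 -2.716]
0 -1 [0.15 0.48 0.35] [ 270.052 -168.966] 0.16364142779482618 [-1.754  0.086  0.455  1.805 -0.04   1.259 -2.859]
0 -1 [0.25 0.45 0.4 ] [239.872 -73.197] 0.24103496604055358 [-1.586  0.083  0.499  1.7   -0.041  1.368 -2.652]
0 -1 [0.1 0.5 0.3] [ 292.081 -226.809] 0.1010701502219747 [-2.402  0.217  1.13   1.889 -0.213  1.168 -2.767]
20 1 [0.2  0.48 0.3 ] [275.494 383.111] 0.41381981093039016 [-1.488  0.123  0.031  1.915  0.388  1.095 -0.065]
20 1 [0.15 0.48 0.35] [275.267 365.899] 0.4838841753375901 [-1.566  0.072  0.004  1.856  0.371  1.233 -0.12 
[... 2832 characters left out ...]
.967  1.186  1.817  2.214]
65 -1 [0.25 0.45 0.4 ] [251.24  167.371] 0.4824153376967765 [-0.68   0.452 -1.299  2.017  1.353  1.84   2.374]
65 -1 [0.1 0.5 0.3] [283.341  69.413] 0.5262325642658723 [-1.48   0.524 -0.673  1.929  1.123  1.779  2.12 ]
show
20 1 [-1.298  0.345  0.116  1.956  0.422  0.755  0.082]
20 -1 [-1.814  0.418  0.767  1.987  0.042  0.687 -2.716]
10 1 [-1.144  0.365  0.037  1.884  0.196  0.824  0.332]
10 -1 [-1.646  0.417  0.674  1.916 -0.148  0.805 -2.5  ]
0 1 [-1.01   0.406 -0.026  1.808  0.013  0.927  0.529]
0 -1 [-1.509  0.451  0.623  1.841 -0.318  0.95  -2.317]
grasp
1 [-0.327  0.726  0.734  1.993 -0.748  0.714 -0.393]
-1 [ 0.057  0.609  0.217  1.968 -0.225  0.586  2.295]
```

```bash
cat >> h.py <<'E'
def wcloud(d,tcp,R):
    i=viewer.camera_info('wrist');K=i['intrinsics'];T=np.array(i['T_tool_cam']);v,u=np.mgrid[:420,:560]
    a=(u-K[0,2])/K[0,0];b=(v-K[1,2])/K[0,0];th=np.hypot(a,b)+1e-9
    k=np.tan(th)/th
    pc=np.stack([a*k*d,-b*k*d,-d],-1)
    return (pc@T[:3,:3].T+T[:3,3])@R.T+tcp
E
python3 - <<'E'
from h import *
np.set_printoptions(precision=4,suppress=True)
ar=np.radians(50);R=frame([np.sin(ar),0,-np.cos(ar)],[np.cos(ar),0,np.sin(ar)])
env.reach(np.array([.25,.45,.4]),R)
s=env.sense();p,d=snap('wrist','w1');np.savez('/tmp/w1.npz',p=p,d=d,t=s['ee_pos'],R=s['tcp_rot'])
print(s['t'],s['ee_pos'])
for n in ['monitor','monitor_head']: print(n,[(np.round(r['at'],4),round(r['score'],2)) for r in tip_of('wrist',n)[:2]])
P=wcloud(d,np.array(s['ee_pos']),np.array(s['tcp_rot']))
print(P[190:220:5,295])
E
```

```text
2.05 [0.2499 0.4503 0.3998]
monitor [(array([0.527 , 0.4827, 0.001 ]), 0.91)]
monitor_head [(array([0.5285, 0.4831, 0.2574]), 0.72)]
[[0.5502 0.4856 0.2234]
 [0.5318 0.4841 0.2404]
 [0.5262 0.4834 0.2513]
 [0.5233 0.483  0.2607]
 [0.5204 0.4826 0.27  ]
 [0.516  0.4821 0.2796]]
```

View pics/w1.png

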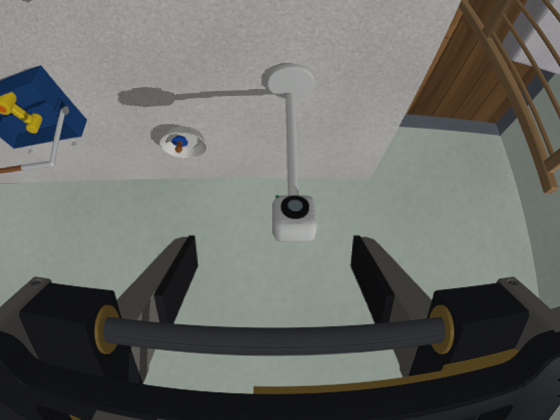

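The head is at px (295,217) and the lens ring is centred near (295,207), facing the robot. I'll fit the plane of the front face and locate the lens.

```bash
python3 - <<'E'
from h import *
np.set_printoptions(precision=4,suppress=True)
z=np.load('/tmp/w1.npz');p=z['p'];d=z['d'];P=wcloud(d,z['t'],z['R'])
g=p.astype(int).sum(-1)
a=cv2.resize(p[185:250,260:330,::-1],None,fx=8,fy=8,interpolation=0);cv2.imwrite('pics/w1z.png',a)
v,u=np.mgrid[:420,:560]
dark=(abs(u-295)<22)&(abs(v-207)<16)&(g<330)&(P[...,0]<.56)
print('dark',dark.sum(),u[dark].mean(),v[dark].mean(),P[dark].mean(0),P[dark].min(0),P[dark].max(0))
# ransac-ish: fit plane to head pts whose normals match
m=(abs(u-294)<20)&(v>193)&(v<240)&(d>0)&(P[...,0]<.6)&(P[...,2]>.2)&(P[...,1]>.44)&(P[...,1]<.53)
q=P[m]; rng=np.random.default_rng(0);best=0
for _ in range(3000):
    a,b,c=q[rng.choice(len(q),3,False)];n=np.cross(b-a,c-a);l=np.linalg.norm(n)
    if l<1e-6: continue
    n/=l;
    if abs(n[0])<.7: continue
    i=abs((q-a)@n)<.002
    if i.sum()>best: best=i.sum();I=i
for _ in range(5):
    mu=q[I].mean(0);n=np.linalg.svd(q[I]-mu)[2][2];n*=-np.sign(n[0]);I=abs((q-mu)@n)<.0025
print(len(q),I.sum(),mu,n,'yaw off -x',np.degrees(np.arctan2(n[1],-n[0])),'pitch',np.degrees(np.arcsin(n[2])))
print('front yrange',q[I].min(0),q[I].max(0))
# foot
m=(abs(u-290)<30)&(abs(v-80)<20)&(P[...,2]>.006)&(P[...,2]<.02);f=P[m][:,:2].astype(np.float32);print('foot',m.sum(),cv2.minEnclosingCircle(f))
# head top face etc from top cam: edges
pt=cv2.imread('pics/top0.png');dt=np.load('/tmp/top0.npy');Q=cloud('top',dt)
m=(Q[...,2]>.255)&(abs(Q[...,0]-.55)<.06)&(abs(Q[...,1]-.48)<.07);k=Q[m];print(m.sum())
mu=k.mean(0);n2=np.linalg.svd(k-mu)[2][2];print('topface',mu,n2*np.sign(n2[2]))
E
```

```text
dark 702 292.6096866096866 206.1096866096866 [0.5232 0.4794 0.2625] [0.0656 0.4508 0.2245] [0.5569 0.509  0.4451]
1739 656 [0.5252 0.4813 0.2732] [-0.9945  0.0003 -0.1052] yaw off -x 0.01773154822726346 pitch -6.037984366920748
front yrange [0.5212 0.4526 0.2408] [0.5311 0.5099 0.2956]
foot 1235 ((0.5226855874061584, 0.48288533091545105), 0.045830074697732925)
669
topface [0.5462 0.4752 0.2948] [ 0.1351 -0.3382  0.9313]
```

View pics/w1z.png

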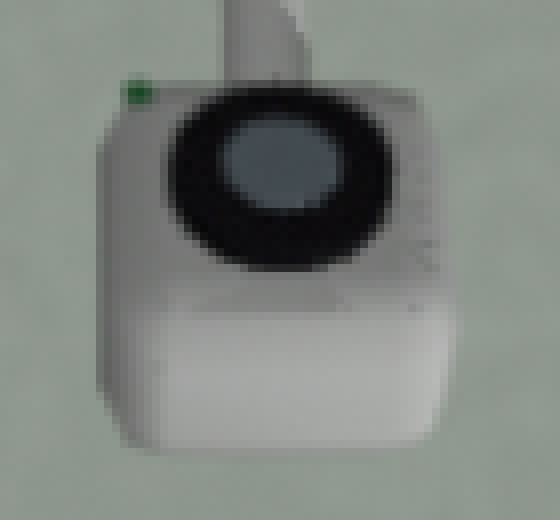

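```bash
python3 - <<'E'
from h import *
from scipy.optimize import least_squares
np.set_printoptions(precision=4,suppress=True)
z=np.load('/tmp/w1.npz');p=z['p'];d=z['d'];P=wcloud(d,z['t'],z['R'])
g=p.astype(int).sum(-1);v,u=np.mgrid[:420,:560]
crop=g[185:250,260:330]
ell=((u-295)/15.)**2+((v-207)/12.)**2
def plane(m,t=.004):
    q=P[m&(d>0)&(P[...,0]<.6)&(P[...,0]>.45)]
    r=least_squares(lambda a:q[:,0]-a[0]-a[1]*(q[:,1]-.48)-a[2]*(q[:,2]-.26),[.52,0,-.36],loss='soft_l1',f_scale=.001)
    a=r.x;n=np.array([-1,a[1],a[2]]);n/=np.linalg.norm(n)
    print(len(q),a,'yaw',np.degrees(np.arctan2(n[1],-n[0])),'pitch',np.degrees(np.arcsin(n[2])),'rms',np.std(r.fun))
plane(ell<.85)
face=(ell>1.3)&(u>277)&(u<312)&(v>198)&(v<221)
plane(face)
print(np.round(P[196:242:3,[280,288,295,302,309],0],3))
# lens glass & ring centroid in pixels
blk=(ell<1.6)&(g<120);lab=cv2.moments(cv2.convexHull(np.argwhere(blk)[:,::-1].astype(np.int32)));c=(lab['m10']/lab['m00'],lab['m01']/lab['m00']);print('ring c',c)
print(proj_wrist(np.array([.523,.483,.26]),z['t'],z['R']))
# side face (−y): pixels left
E
```

```text
473 [ 0.5247  0.013  -0.3334] yaw 0.7437488355299413 pitch -18.439103989772217 rms 0.0011203808709625371
115 [ 0.5326  0.0201 -0.3892] yaw 1.1538695879482133 pitch -21.26414480037323 rms 0.0010451853447510586
[[0.54  0.53  0.531 0.539 0.544]
 [0.535 0.529 0.528 0.528 0.539]
 [0.535 0.527 0.526 0.529 0.538]
 [0.525 0.524 0.523 0.527 0.534]
 [0.526 0.524 0.522 0.524 0.532]
 [0.528 0.521 0.521 0.522 0.531]
 [0.526 0.519 0.519 0.52  0.528]
 [0.525 0.524 0.518 0.523 0.522]
 [0.522 0.524 0.522 0.524 0.523]
 [0.522 0.524 0.523 0.523 0.525]
 [0.526 0.525 0.525 0.525 0.525]
 [0.528 0.53  0.53  0.529 0.532]
 [0.534 0.532 0.533 0.534 0.536]
 [0.54  0.539 0.539 0.541 0.543]
 [0.547 0.549 0.546 0.547 0.547]
 [0.558 0.557 0.557 0.555 0.562]]
ring c (294.574074074074, 206.7707896575821)
(array([294.983 , 204.4634]), np.float64(0.49335941343675305))
```

The lens is at about (0.5235, 0.4825, 0.260). Its line of sight has yaw of about 1° from −x and pitch of −18 to −21°, which agrees with the 20° in the task text. Next I'll fold the handle.

```bash
python3 - <<'E'
from h import *
np.set_printoptions(precision=3,suppress=True)
ya=np.radians(4.9);cx=np.array([np.cos(ya),np.sin(ya)]);C=np.array([.5283,-.1395])
R=frame([0,0,-1],[cx[0],cx[1],0])
def W(x,z): return np.array([*(C+cx*x),z])
def tcp(th,lead=0.):
    s,c=np.sin(th),np.cos(th)
    return W(.118*c-6e-3*s-.010*s+lead, .05+.118*s+6e-3*c-.010*max(0,s-.7)/.3)
effector.grasp(10)
env.reach(W(-.08,.28),R)
s=env.sense();p,d=snap('wrist','w2');np.savez('/tmp/w2.npz',p=p,d=d,t=s['ee_pos'],R=s['tcp_rot'])
for n in ['caddy','handle_bar','rattle_center','rattle_drum']: print(n,[(np.round(r['at'],4),round(r['score'],2)) for r in tip_of('wrist',n)[:2]])
env.movel(W(-.045,.16),rate=.2)
print(env.sense()['t'],env.sense()['wrist_force'])
for th in np.radians([80,70,60,50,40,30]):
    env.movel(tcp(th),rate=.08); print(np.degrees(th),env.sense()['t'],env.sense()['ee_pos'],env.sense()['wrist_force'])
snap('scene','s2')
E
```

```text
caddy []
handle_bar []
rattle_center [(array([ 0.534, -0.15 ,  0.021]), 0.73)]
rattle_drum [(array([ 0.481, -0.17 ,  0.029]), 0.93), (array([ 0.596, -0.48 , -0.001]), 0.49)]
6.9167 [-0.163  1.439  0.336]
80.0 7.6917 [ 0.533 -0.139  0.158] [-0.258  0.181 -0.535]
70.0 8.1 [ 0.554 -0.137  0.155] [-0.286 -0.038  0.273]
59.99999999999999 8.5083 [ 0.574 -0.135  0.15 ] [ 0.222  0.338 -0.141]
50.0 8.9083 [ 0.592 -0.134  0.142] [-0.402  0.473 -0.372]
40.0 9.3083 [ 0.608 -0.132  0.13 ] [ 0.23   0.162 -0.246]
29.999999999999996 9.725 [ 0.622 -0.131  0.113] [ 0.329  0.271 -0.273]
```

View pics/s2.png

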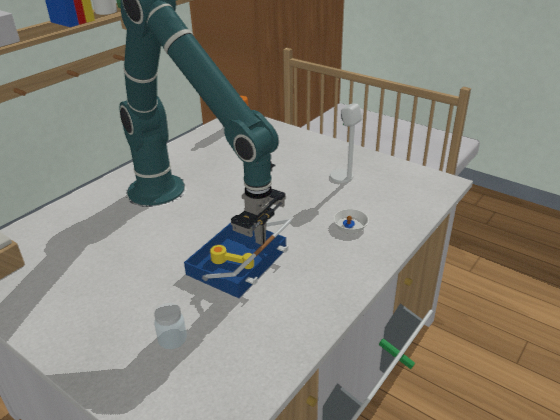

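View pics/w2.png

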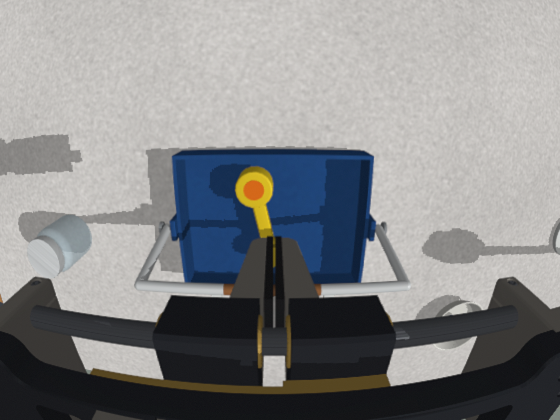

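The scene view shows the handle following the fingers, with the bar now at px ~(240,270), well past halfway. I'll carry on down to the stop.

```bash
python3 - <<'E'
from h import *
np.set_printoptions(precision=3,suppress=True)
ya=np.radians(4.9);cx=np.array([np.cos(ya),np.sin(ya)]);C=np.array([.5283,-.1395])
def W(x,z): return np.array([*(C+cx*x),z])
def tcp(th):
    s,c=np.sin(th),np.cos(th)
    return W(.118*c-6e-3*s-.010*s, .05+.118*s+6e-3*c)
for th in np.radians([20,10,3,0]):
    env.movel(tcp(th),rate=.08); print(env.sense()['ee_pos'],env.sense()['wrist_force'])
z=.056
while z>.046:
    z-=.001; env.movel(W(.118,z),rate=.05);env.pause(.05);s=env.sense();f=s['wrist_force'];print(round(z,4),s['ee_pos'],f)
    if f[2]>12: break
env.movel(W(.118,.2),rate=.2)
env.movel(W(-.10,.30),rate=.3)
s=env.sense();print(s['t'])
p,d=snap('wrist','w3');np.savez('/tmp/w3.npz',p=p,d=d,t=s['ee_pos'],R=s['tcp_rot'])
for n in ['rattle_center','rattle_drum','handle_bar']: print(n,[(np.round(r['at'],4),round(r['score'],2)) for r in tip_of('wrist',n)[:2]])
p,d=snap('scene','s3');np.save('/tmp/s3.npy',d)
for n in ['rattle_center','rattle_drum','handle_bar']: print(n,[(np.round(r['at'],4),round(r['score'],2)) for r in tip_of('scene',n)[:2]])
a=cv2.resize(p[200:310,160:310,::-1],None,fx=5,fy=5,interpolation=2);cv2.imwrite('pics/s3z.png',a)
E
```

```text
[ 0.633 -0.13   0.095] [0.456 0.478 0.171]
[ 0.641 -0.13   0.076] [ 0.419 -0.456  1.062]
[ 0.644 -0.129  0.061] [ 0.275  0.169 -0.086]
[ 0.647 -0.13   0.056] [0.378 0.683 2.136]
0.055 [ 0.647 -0.13   0.056] [-0.324 -0.858  7.548]
0.054 [ 0.647 -0.13   0.056] [-1.523  0.614 12.266]
13.625
rattle_center [(array([ 0.533, -0.153,  0.022]), 0.87)]
rattle_drum [(array([ 0.481, -0.169,  0.028]), 0.87), (array([0.523, 0.48 , 0.   ]), 0.7)]
handle_bar []
rattle_center [(array([ 0.533, -0.153,  0.027]), 0.76)]
rattle_drum [(array([ 0.48 , -0.173,  0.022]), 0.93)]
handle_bar [(array([ 0.645, -0.132,  0.05 ]), 0.8)]
```

View pics/s3z.png

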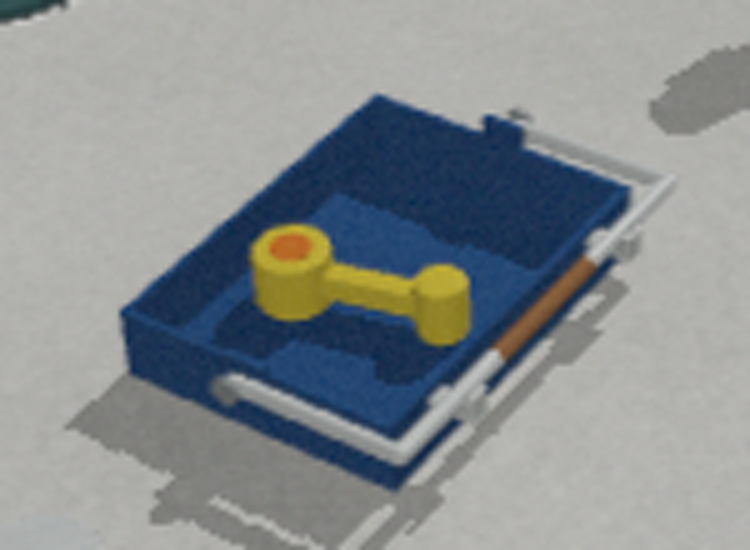

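View pics/w3.png

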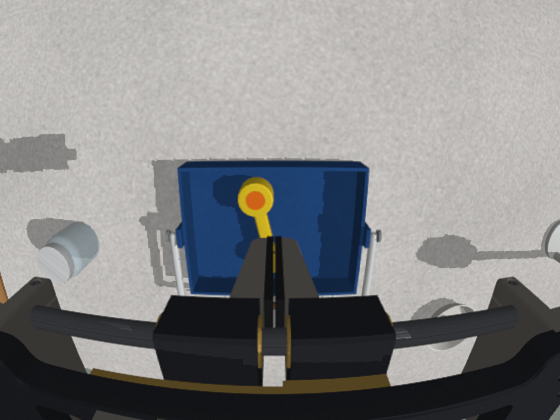

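The scene zoom shows the bar sitting in both white catches with the rattle undisturbed, and the push met 12 N at the stop. Next I'll refine the rattle pose from the upper faces of its drum and knob.

```bash
python3 - <<'E'
from h import *
np.set_printoptions(precision=4,suppress=True)
R0=np.array(env.sense()['tcp_rot'])
effector.release()
R=frame([0,0,-1],[-.96,-.28,0])
env.reach(np.array([.62,-.12,.25]),R)
def ana(c,p,P):
    p=p.astype(int);r,g,b=p[...,0],p[...,1],p[...,2];x,y,z=P[...,0],P[...,1],P[...,2]
    m=(abs(x-.53)<.1)&(abs(y+.15)<.1)&(r>130)&(b<90)&(z>.01)&(z<.06)
    t=m&(z>.038)
    q=P[t]
    ctr=q[:,:2]; a=ctr[np.linalg.norm(ctr-[.48,-.17],axis=1)<.035]; k=ctr[np.linalg.norm(ctr-[.577,-.14],axis=1)<.03]
    o=m&(g<115)&(r>g+60); 
    ca=cv2.minEnclosingCircle(a.astype(np.float32)) if len(a) else 0;ck=cv2.minEnclosingCircle(k.astype(np.float32)) if len(k) else 0
    st=P[m&(z>.026)&(z<.0385)&(np.linalg.norm(P[...,:2]-[.533,-.154],axis=-1)<.025)]
    print(c,'drum',ca,len(a),'mean',a.mean(0),'knob',ck,len(k),'mean',k.mean(0) if len(k) else 0,'orange',P[o].mean(0) if o.any() else 0,o.sum(),'topz',np.median(q[:,2]),'stem',st.mean(0),len(st))
s=env.sense();p,d=snap('wrist','w4');ana('wrist',p,wcloud(d,np.array(s['ee_pos']),np.array(s['tcp_rot'])))
for n in ['rattle_center','rattle_drum']: print(n,[(np.round(r['at'],4),round(r['score'],2)) for r in tip_of('wrist',n)[:2]])
p,d=snap('top','t4');ana('top',p,cloud('top',d))
p=cv2.imread('pics/s3.png')[:,:,::-1];ana('scene',p,cloud('scene',np.load('/tmp/s3.npy')))
print(env.sense()['t'])
E
```

```text
wrist drum ((0.4796227812767029, -0.1678982824087143), 0.024986017495393753) 896 mean [ 0.4818 -0.1673] knob ((0.5753586292266846, -0.13818736374378204), 0.016598109155893326) 534 mean [ 0.5761 -0.138 ] orange [ 0.4796 -0.1686  0.0459] 226 topz 0.04512871988104865 stem [ 0.5326 -0.1513  0.0341] 438
rattle_center [(array([ 0.5328, -0.1515,  0.0235]), 0.65), (array([ 0.7162,  0.2284, -0.0028]), 0.42)]
rattle_drum [(array([ 0.4797, -0.1717,  0.0278]), 0.56)]
top drum 0 0 mean [nan nan] knob 0 0 mean 0 orange 0 0 topz nan stem [nan nan nan] 0
scene drum ((0.4798661470413208, -0.1707991659641266), 0.02962767705321312) 150 mean [ 0.4808 -0.1751] knob ((0.5705798268318176, -0.14590391516685486), 0.0202837735414505) 77 mean [ 0.5736 -0.1447] orange [ 0.4746 -0.1713  0.0466] 29 topz 0.045121065883650724 stem [ 0.532  -0.1572  0.0331] 73
18.1583<stdin>:16: RuntimeWarning: Mean of empty slice.
  ret = um.true_divide(
  return _methods._mean(a, axis=axis, dtype=dtype,
  ret = ret.dtype.type(ret / rcount)
```

View pics/w4.png

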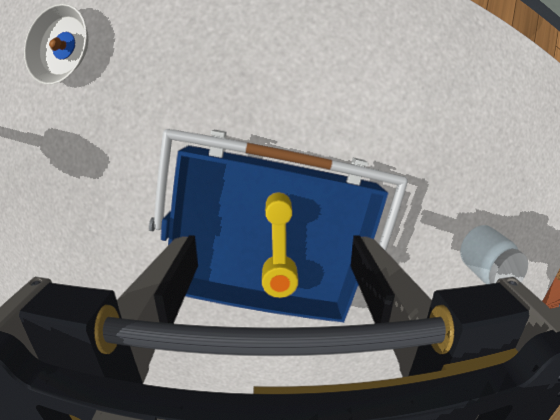

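This wrist view shows the whole rattle, with the drum at (280,277), the knob at (278,210) and the bar in both catches. The fitted circles have radii of 25.0 and 16.6 mm and centres 100 mm apart, which matches the spec. I'll grasp the stem at (0.532, −0.152).

```bash
python3 - <<'E'
from h import *
np.set_printoptions(precision=4,suppress=True)
R=frame([0,0,-1],[-.955,-.2964,0]);c=np.array([.5321,-.1517])
env.reach(np.array([*c,.12]),R)
print(env.sense()['joint_positions'])
env.movel(np.array([*c,.011]),rate=.12)
print(env.sense()['ee_pos'],env.sense()['wrist_force'])
effector.grasp(25)
s=env.sense();print(s['t'],s['gripper_width'],s['wrist_force'])
env.movel(np.array([*c,.20]),rate=.12)
s=env.sense();print(s['t'],s['ee_pos'],s['gripper_width'],s['wrist_force'],s['joint_positions'])
u=np.array([-.9396*np.cos(.017),.9396*np.sin(.017),-.342]);L=np.array([.5235,.4825,.26])
x=-u; f=np.array([0,0,-1.]);Rs=frame(f-x*(f@x),x)
# grasp pt on stem: grasp z .030 vs stem z .025 -> offset
for back in [0,.03,.08]:
    t=L+u*(.205+back)+Rs[:,1]*(.019-.005); print(back,t,solver.inverse_kinematics(t,Rs))
snap('wrist','w5');snap('scene','s5')
E
```

```text
[ 0.1748  0.4233  0.0521  1.9204 -0.0305  0.7956 -1.0261]
[ 0.5328 -0.1518  0.0117] [0.3724 0.4958 0.6697]
21.0083 0.01754570760600408 [-0.2355  0.1758 -1.0506]
22.7333 [ 0.5316 -0.1516  0.1992] 0.017973067991498066 [ 0.1473 -0.0679 -1.3841] [ 0.1687  0.3209  0.0591  1.8614 -0.0227  0.9614 -1.032 ]
0 [0.3357 0.4857 0.1767] [-0.4235  0.5858 -1.0262  1.8875  0.9814  1.0987 -0.3498]
0.03 [0.3075 0.4862 0.1665] [-0.4453  0.6045 -1.0608  1.9191  1.0099  1.1152 -0.4304]
0.08 [0.2605 0.487  0.1494] [-0.5944  0.5495 -0.9477  1.9689  0.9546  1.0478 -0.5005]
```

View pics/w5.png

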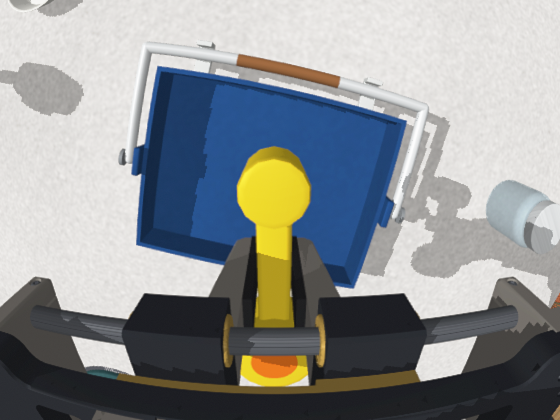

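View pics/s5.png

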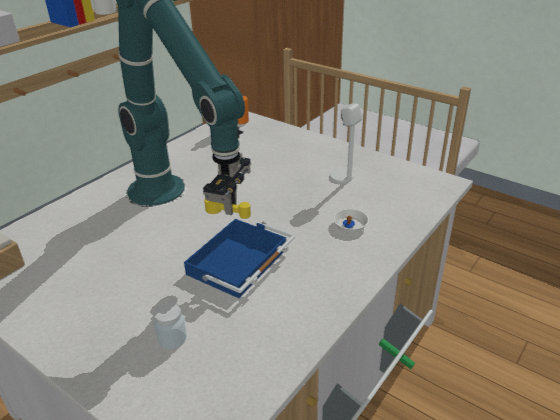

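The rattle is held (width 18 mm) and clear of the caddy, and the handle is still folded. I'll move through the known pose well behind the show position, then approach along the line of sight.

```bash
python3 - <<'E'
from h import *
np.set_printoptions(precision=4,suppress=True)
env.goto_joints([-1.566,.072,.004,1.856,.371,1.233,-.12])
s=env.sense();print(s['t'],s['ee_pos'],s['gripper_width'])
u=np.array([-.9396*np.cos(.017),.9396*np.sin(.017),-.342]);L=np.array([.5235,.4825,.26])
x=-u; f=np.array([0,0,-1.]);Rs=frame(f-x*(f@x),x)
T=lambda b:L+u*(.205+b)+Rs[:,1]*(.019-.005)
print(solver.inverse_kinematics(T(.08),Rs))
env.movel(T(.08),Rs,rate=.15)
s=env.sense();print(s['t'],s['ee_pos'],s['gripper_width'],s['joint_positions'])
print(solver.inverse_kinematics(T(0),Rs))
snap('scene','s6');snap('top','t6')
E
```

```text
25.5 [0.1514 0.4796 0.3501] 0.01752327790118671
[-1.4431  0.346   0.1199  2.0211  0.4482  0.7489 -0.1046]
27.175 [0.2603 0.4875 0.15  ] 0.017930631767538507 [-1.4304  0.3451  0.1039  2.0197  0.4553  0.7516 -0.1109]
[-1.3054  0.3457  0.1225  1.9421  0.4133  0.7729  0.0752]
```

View pics/s6.png

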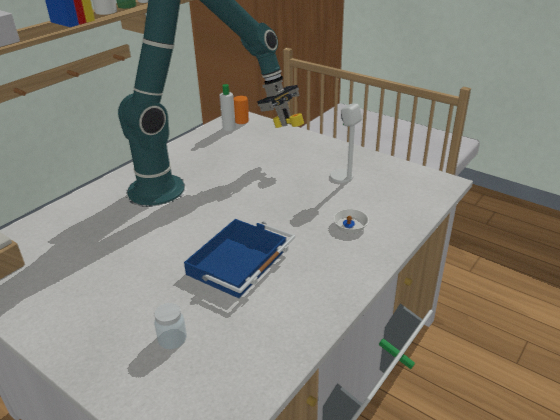

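View pics/t6.png

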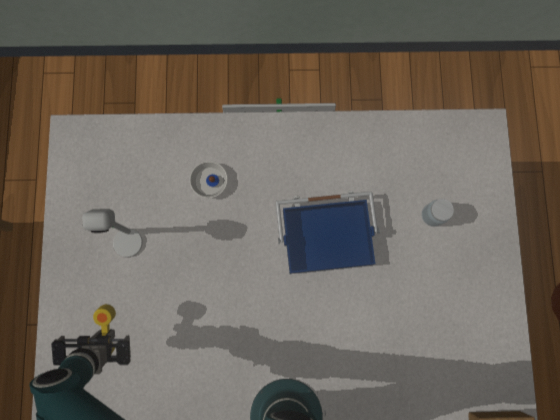

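The rattle's drum (top px (103,317)) points at the head (px (98,220)). I'll advance along the line of sight and measure.

```bash
python3 - <<'E'
from h import *
np.set_printoptions(precision=4,suppress=True)
u=np.array([-.9396*np.cos(.017),.9396*np.sin(.017),-.342]);L=np.array([.5235,.4825,.26])
x=-u; f=np.array([0,0,-1.]);Rs=frame(f-x*(f@x),x);zz=np.cross(u,[0,0,1.]);
yv=np.cross([0,0,1.],u);yv/=np.linalg.norm(yv);zv=np.cross(u,yv)
F=np.stack([u,yv,zv])
T=L+u*.205+Rs[:,1]*(.019-.005)
env.movel(T,Rs,rate=.06);env.pause(.3)
s=env.sense();print(s['t'],s['ee_pos']-T,s['gripper_width'])
for c in ['scene','top','wrist']:
    p,d=snap(c,c+'7');P=cloud(c,d) if c!='wrist' else wcloud(d,np.array(s['ee_pos']),np.array(s['tcp_rot']))
    for n in ['rattle_drum','rattle_center','monitor_head','monitor','handle_bar']:
        for r in tip_of(c,n)[:1]: print(c,n,np.round(r['at'],3),'headframe',F@(np.array(r['at'])-L),round(r['score'],2))
    pi=p.astype(int);m=(pi[...,0]>130)&(pi[...,2]<90)&(np.linalg.norm(P-(L+u*.17),axis=-1)<.12)
    q=(P[m]-L)@F.T
    if len(q)>20: print(c,'yellow in head frame',len(q),q.mean(0),np.percentile(q,[1,99],axis=0))
    g=q[(q[:,0]<.178)]
    if len(g)>20: print('  drum',g.mean(0),np.percentile(g,[1,99],axis=0))
E
```

```text
29.0583 [-0.0002  0.0001 -0.    ] 0.01767609721242688
scene rattle_drum [0.38  0.483 0.207] headframe [ 0.1524  0.0016 -0.0005] 0.6
scene rattle_center [0.331 0.485 0.194] headframe [0.2037 0.0005 0.0038] 0.82
scene monitor_head [0.52  0.484 0.255] headframe [ 0.0047 -0.0012 -0.0037] 0.84
scene monitor [ 0.719  0.227 -0.001] headframe [-0.0983  0.2521 -0.3133] 0.67
scene handle_bar [ 0.645 -0.134  0.051] headframe [-0.052   0.6148 -0.2417] 0.88
scene yellow in head frame 212 [0.1712 0.0135 0.0054] [[ 0.1215 -0.0177 -0.0155]
 [ 0.2561  0.03    0.0243]]
  drum [0.14   0.014  0.0062] [[ 0.1213 -0.0167 -0.0157]
 [ 0.1649  0.0301  0.0244]]
top rattle_drum [0.382 0.485 0.208] headframe [ 0.1508  0.0003 -0.0003] 0.79
top rattle_center [0.331 0.481 0.188] headframe [ 0.2055  0.0052 -0.0017] 0.78
top monitor_head [0.522 0.481 0.259] headframe [ 0.0019  0.0017 -0.0001] 0.78
top monitor [ 0.526  0.481 -0.006] headframe [ 0.0888  0.0011 -0.2508] 0.71
top handle_bar [ 0.645 -0.13   0.05 ] headframe [-0.0518  0.6101 -0.2429] 0.66
top yellow in head frame 269 [ 0.1536 -0.0013  0.0195] [[ 0.1273 -0.0222  0.0064]
 [ 0.1931  0.0201  0.0264]]
  drum [ 0.1493 -0.0014  0.0207] [[ 0.1272 -0.0223  0.0151]
 [ 0.1738  0.0201  0.0264]]
wrist rattle_drum [0.384 0.484 0.212] headframe [0.1469 0.0006 0.0028] 0.95
wrist yellow in head frame 3463 [ 0.1793 -0.0018  0.017 ] [[ 0.128  -0.0186  0.007 ]
 [ 0.2641  0.0177  0.0218]]
  drum [ 0.1455 -0.0007  0.0194] [[ 0.1275 -0.0191  0.008 ]
 [ 0.1775  0.0181  0.0218]]
```

View pics/scene7.png

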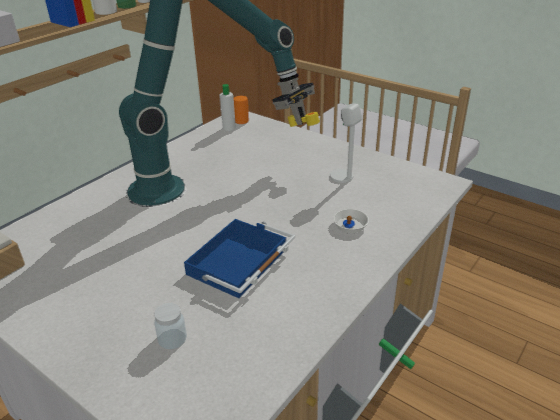

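View pics/wrist7.png

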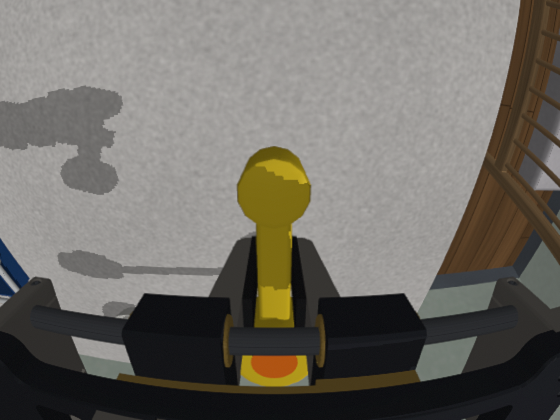

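View pics/top7.png

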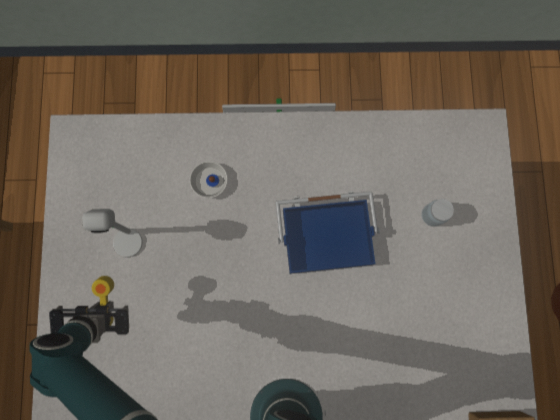

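All three cameras put the drum at about (0.150, 0.001, 0.001) in the head frame. The handle bar is at z = 0.050, and the jar, dish and pacifier look unmoved. Handing in.

```bash
python3 - <<'E'
from h import *
s=env.sense();print(s['t'],abs(np.array(s['joint_velocities'])).max(),s['gripper_width'])
workorder.finish_job()
E
```

```text
29.9583 0.0010739630548279083 0.017529837588985478
the job is handed in; nothing more can be done
```

I folded the handle into its catches, lifted the rattle out by its stem, and handed in at about 30 s of the allowed 51 s. The arm was still holding the rattle in front of the lens. The interface reports no verdict, so what follows is my own last checks.

- **Handle:** pushing it down met 12 N at the hard stop. After the fold and in the last look, the bar measured at z = 0.050 m, its folded height, and the scene zoom showed it sitting in both catches.
- **Rattle position:** the scene, top and wrist cameras placed the drum 147–152 mm in front of the lens, within 3 mm sideways and up-down. The scene and top cameras put the stem centre 204–206 mm out, within about 5 mm of the line of sight.
- **Grip:** the fingers read 17.5 mm on the 18 mm stem, and the joints were nearly still (about 0.001 rad/s).
- **Other objects:** the jar, dish and pacifier look unmoved in the last pictures, though I did not re-measure them. All moves kept clear of the monitor.
- **Disagreements:** my first plane fit of the monitor's front mixed surfaces and gave a pitch of −6°. Separate fits of the lens and face gave −18° to −21°, so I used the stated 20° and about 1° of yaw. The networks also gave a few wrong matches, such as reporting the dish as the monitor in the last scene view, and I ignored those.

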